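Drumstick to the ready position

TASK

Draw the dark, white-tipped drumstick out of the ceramic mug, turn it level and bring it to the ready-to-play position: its tip over the middle of the round practice pad and about 8 cm above it, without touching the pad. Leave the mug standing in its place with the light drumstick still in it, and do not disturb the harmonica, its case, the peg winder or the tuner mount. Finish holding the stick there in the gripper, still and in the air; do not put it down or let it go.

Things in the scene. Friction and masses are not known exactly. Their poses are not given: they have to be found in the camera images.
- dark_stick: dark brown drumstick with a white tip, 394 mm long: round shaft 14.4 mm thick to 290 mm from the butt, then tapering to 7 mm before the 11 mm bead; about 52 g. Origin at the thick butt end, +z towards the tip. It starts loose in the mug, butt on the mug's floor, leaning some 34 degrees from upright, its top away from the robot (+x to 30 degrees left of it); it crosses the rim 120 mm from the butt
- dark_stick_tip (a point): the end of the dark stick's white tip, 394 mm from its butt
- dark_stick_balance (a point): the balance point of the dark stick, on its axis 170 mm from its butt
- light_stick: the other drumstick, pale wood and tip, same size, to stay in the mug; origin at the butt, +z towards the tip. It leans 33 degrees from upright, 80 degrees clockwise (from above) of the dark stick's lean, so its top points to the right and away; it stands 340 mm high
- mug: white ceramic mug, loose, 0.4 kg: 90 mm across, 105 mm high, walls 4 mm, floor 5 mm; origin at the centre of its underside, z up. Handle reaching 36 mm out on its +y side. The dark stick leans towards its +x. It stands left or right of the robot's middle line
- pad: round drum practice pad, loose on the ledge, black rubber on a brown wooden disc: 200 mm across, 22 mm high, 0.75 kg; origin at the centre of its underside, z up. It lies on the side of the robot's middle line that the mug does not stand on
- pad_centre (a point): the middle of the pad's top face, 22 mm above the ledge
- harmonica: chrome harmonica lying flat, 27 x 102 x 20 mm, loose, on the far part of the ledge left of the middle; origin under its centre, long side along its y
- case: closed red plastic harmonica case with a snap latch on its near side, 51 x 124 x 29 mm, loose, on the far part of the ledge right of the middle; origin under its centre, long side along its y
- winder: green peg winder lying on the left of the ledge, about 105 mm long, 30 mm wide and 31 mm high, loose; origin under its socket head, the crank arm reaching to 93 mm along its +x
- tuner_mount: fixed aluminium tuner mount, foot 85 x 105 mm, about 115 mm high, at the far left; origin under the centre of its foot
- tuner_face (a point): the middle of the tuner's display on the tilting plate of the tuner mount, which a black knob on the shaft turns
There are look-alikes about, which are no part of the job. What is shaped like the mug but red is not meant.

How it is judged:
By the outcome, as a careful person would: the job done as asked, in the order asked, and still so for the second after the job is handed in, while the arm keeps its last pose, push and grip.
It also fails if it takes over 45 s, if anything falls off the work surface, if the arm or the gripper's body presses on something with over 40 N, if the wrist force passes 120 N, or if a joint passes its speed limit or range.

ROBOT

A 7-joint arm with a two-finger parallel gripper is mounted at the origin on the work surface. World frame = base frame: x ahead of the robot, y to its left, z up, the work surface at z = 0. Lengths are in m, angles in degrees, forces in N, time in s.
With the tool pointing down it reaches from about 0.35 to 0.9 m from the base axis. Payload 8.1 kg.
Tool frame: the origin (TCP) lies midway between the tips of the shut fingers; the grasp point (between the pads) lies 19 mm behind it; z points along the fingers, y is the line along which they close (so a half turn about z gives the same grasp; the last joint's range is limited). The gripper opens to 85 mm and grips with 20 to 120 N. Pads are 22 mm wide; open, the fingers measure 114 mm over their backs; the gripper's body (76 mm by 85 mm) begins 54 mm behind the grasp point. The pads swing forward as they close: fully open they stand 13 mm farther back than shut.
Start: joints at [62.017, 24.895, 1.432, 90.138, -0.665, 64.973, -4.303], TCP at [0.235, -0.579, 0.231] pointing down, gripper open.
Joint ranges: [-149.89, 149.89], [-25.12, 119.58], [-72.63, 75.52], [4.76, 147.25], [-75.54, 255.54], [6.69, 114.76], [-157.13, 157.13]. Speed limits (degrees/s): [127.2, 127.2, 172.46, 172.46, 180, 180, 180].

INTERFACE

Orientations are given as [roll, pitch, yaw] about the fixed x, y, z axes, in that order (R = Rz(yaw) Ry(pitch) Rx(roll)).
In Python, from station import arm gives the robot as it stands.
- The arm moves only by the shell command python3 -m pendant 'ROWS' [FORCE]. ROWS is JSON, one flat list of numbers, 7 for each row, row after row: the shift along the tool's x, y, z in mm, then the turn, a rotation vector about the tool's x, y, z in rad, then the closure, from 0 (fully open) to 1 (shut). A call has 1 to 20 rows; each row is the pose to reach, as a shift and turn from the pose commanded when the call began, along the tool's axes at that moment; what a row does not reach only later rows make up. A row lasts 1/10 s, in which the tool goes at most 50 mm and 8.59 degrees, less where a joint would pass 70% of its speed; a pose out of reach is approached as far as the arm can. A call with a gripper value outside its range is refused whole. The fingers move at their own pace and stop on an object; FORCE is the grip in N (left out, the last holds). Time passes only in rows, so rows that repeat a pose let the fingers close. It gives the time, the measured TCP pose, the force, the opening and the grip force at its end, in the units of the state.
- arm.get_obs(): the state, without advancing time (a new reading comes with each control period).
- arm.read_camera(name): name is "side" or "top" or "wrist"; returns a dict with "img" (400x640x3 uint8, red, green, blue), "fx", "fy", "cx", "cy" (pixels), "k1" (the pictures are not rectified: a ray, as slopes to the right and down, at radius r is drawn at 1 + k1 r^2 times it, then the intrinsics apply), "world_to_cam" (4x4, takes a point from world to camera coordinates); the wrist camera has in their place "T_tool_cam" (4x4, takes a point from camera to tool coordinates, whose origin is the TCP and whose axes are the flange's). Camera axes: x right, y down, z forward; pixel columns grow to the right and rows downward; lengths in m; the calibration is good to about 2 mm. A picture is of the moment at which its call begins: read the wrist's pose just before it. There is no depth.
- arm.sign_off(): hands the job in; it is judged then, once.
Trained networks look in a picture, given as the dict that the camera call returned (one of the last four; its "shot" number tells which), for a name from the list of things; names that differ only in an ending like _2 or _b are one class to them, and where a whole thing is asked for, a point or a joint stands for the part that bears it (a point fixed in the world has none). Each returns a list of dicts, best first, with "confidence" (0 to 1); they miss things now and then, are a little off and sometimes report something else, mostly with a low value. They report only what shows in the picture. A call takes as long as a camera call. They do not tell look-alikes from the thing itself.
- arm.spot_in(picture, label): "at" ([x, y, z] in m, in the coordinates of the camera as it stood for that picture, good to about 4 mm: the middle of the surface that is visible of it).
- arm.spot_point(picture, label): "at" ([x, y, z] in m, in the coordinates of the camera as it stood for that picture, good to about 4 mm: a listed point, or the origin of a listed thing).
The state is a dict: "clock": time; "joints": joint angles; "dq": joint speeds; "joint_efforts": joint torques, N m; "position": TCP position; "tcp_rot": TCP orientation; "force": force on the tool from outside, world axes, zero at the start; "ft_torque": the same for the moment, N m; "gripper_width": finger opening in m; "finger_force": force on a finger pad.
Only numpy, scipy, OpenCV 4.12 (cv2) and the standard library are available. Lean on these libraries where they do the work, as an engineer would, in place of code of your own. Each camera call takes 0.05 s, during which the arm holds its last target. There are 200 camera calls.

## Working session

There is one attempt and no reset: what is moved stays moved. The work goes in short steps, Python scripts to look and compute and a shell command to move; the robot and the scene stay as the last step left them, time stands still between calls to the robot, and variables do not carry over. Pictures are saved under pics/ and viewed, at most 10 in all, crops included, and the job is handed in when it is done.

```bash
mkdir -p pics; ls; cat > h.py <<'E'
import numpy as np, cv2
from station import arm
from scipy.spatial.transform import Rotation as R
def T_tool():
    o=arm.get_obs(); T=np.eye(4); T[:3,:3]=R.from_euler('xyz',o['tcp_rot'],degrees=True).as_matrix(); T[:3,3]=o['position']; return T
def cam2world(p):
    return np.linalg.inv(p['world_to_cam']) if 'world_to_cam' in p else p['_T']@p['T_tool_cam']
def shot(n):
    T=T_tool(); p=arm.read_camera(n); T_=T
    if n=='wrist': p['_T']=T_
    return p
def w(p,at): return (cam2world(p)@np.r_[at,1])[:3]
def proj(p,X):
    c=(np.linalg.inv(cam2world(p))@np.r_[X,1])[:3]; a=c[:2]/c[2]; a=a*(1+p['k1']*(a@a)); return np.array([a[0]*p['fx']+p['cx'],a[1]*p['fy']+p['cy']])
def ray(p,uv):
    a=np.array([(uv[0]-p['cx'])/p['fx'],(uv[1]-p['cy'])/p['fy']]); b=a.copy()
    for _ in range(20): b=a/(1+p['k1']*(b@b))
    M=cam2world(p); return M[:3,3], M[:3,:3]@np.r_[b,1]
def save(p,n): cv2.imwrite('pics/'+n,cv2.cvtColor(p['img'],cv2.COLOR_RGB2BGR))
E
python3 - <<'E'
from h import *
np.set_printoptions(precision=3,suppress=True)
print(arm.get_obs())
for n in ('side','top'):
    p=shot(n); save(p,n+'0.png'); print(n,cam2world(p)[:3,3])
    for l in ('dark_stick','light_stick','mug','pad','harmonica','case','winder','tuner_mount','dark_stick_tip','dark_stick_balance','pad_centre'):
        for f in (arm.spot_in,arm.spot_point):
            try:
                for d in f(p,l)[:3]:
                    X=w(p,d['at']); print(n,f.__name__[5:],l,round(d['confidence'],2),X,proj(p,X).round())
            except Exception as e: print(l,e)
E
```

```text
pics
{'clock': 0.0, 'joints': array([62.018, 24.938,  1.431, 90.189, -0.666, 64.973, -4.302]), 'dq': array([-0.046,  0.035, -0.021, -0.069, -0.01 , -0.057, -0.044]), 'joint_efforts': array([ -0.   , -67.047,   1.025, -31.621,   0.016,   0.012,   0.   ]), 'position': array([ 0.235, -0.579,  0.231]), 'tcp_rot': array([-179.908,    0.007,   22.1  ]), 'force': array([ 0.113, -0.17 , -0.515]), 'ft_torque': array([ 0.01 , -0.026,  0.039]), 'finger_force': 0.0, 'gripper_width': 0.08547011823352405}
side [0.236 0.869 1.081]
side  dark_stick 0.76 [0.675 0.166 0.201] [266. 214.]
side  light_stick 0.59 [0.62  0.069 0.199] [303. 195.]
side  mug 0.76 [0.582 0.171 0.068] [302. 261.]
side  mug 0.67 [0.811 0.296 0.064] [200. 270.]
side  mug 0.96 [0.588 0.148 0.003] [304. 269.]
side  mug 0.63 [0.81  0.293 0.002] [205. 283.]
side  pad 0.64 [ 0.515 -0.218  0.023] [373. 185.]
side  pad 0.6 [ 0.517 -0.238  0.003] [374. 185.]
side  pad 0.22 [0.642 0.159 0.147] [281. 231.]
side  harmonica 0.73 [0.748 0.11  0.02 ] [258. 237.]
side  harmonica 0.27 [0.441 0.446 0.034] [309. 382.]
side  harmonica 0.75 [ 0.753 
[... 1700 characters left out ...]
0.234  0.023] [430. 233.]
top  winder 0.71 [ 0.417  0.44  -0.004] [216. 271.]
top  tuner_mount 0.61 [0.65  0.399 0.086] [222. 194.]
top  tuner_mount 0.18 [ 0.516 -0.234  0.024] [430. 233.]
top  tuner_mount 0.69 [ 0.657  0.411 -0.   ] [225. 196.]
top  tuner_mount 0.28 [0.772 0.166 0.336] [290. 126.]
top  dark_stick_tip 0.61 [0.673 0.162 0.2  ] [297. 176.]
top  dark_stick_tip 0.66 [0.772 0.167 0.334] [290. 127.]
top  dark_stick_balance 0.92 [0.675 0.158 0.198] [299. 176.]
top  dark_stick_balance 0.95 [0.648 0.155 0.147] [301. 188.]
top  pad_centre 0.91 [ 0.517 -0.234  0.024] [430. 233.]
top  pad_centre 0.26 [0.583 0.146 0.027] [307. 215.]
top  pad_centre 0.72 [ 0.518 -0.238  0.02 ] [431. 233.]
```

View pics/top0.png

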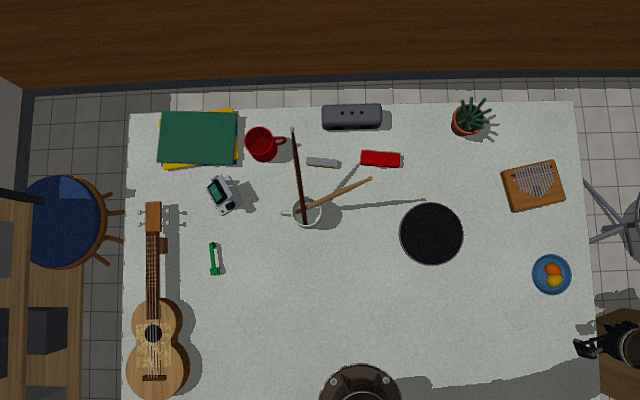

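```bash
python3 -c "
import cv2
i=cv2.imread('pics/side0.png')[130:320,170:410]; cv2.imwrite('pics/side0c.png',cv2.resize(i,None,fx=3,fy=3,interpolation=cv2.INTER_CUBIC))"
```

```text
(no output)
```

View pics/side0c.png

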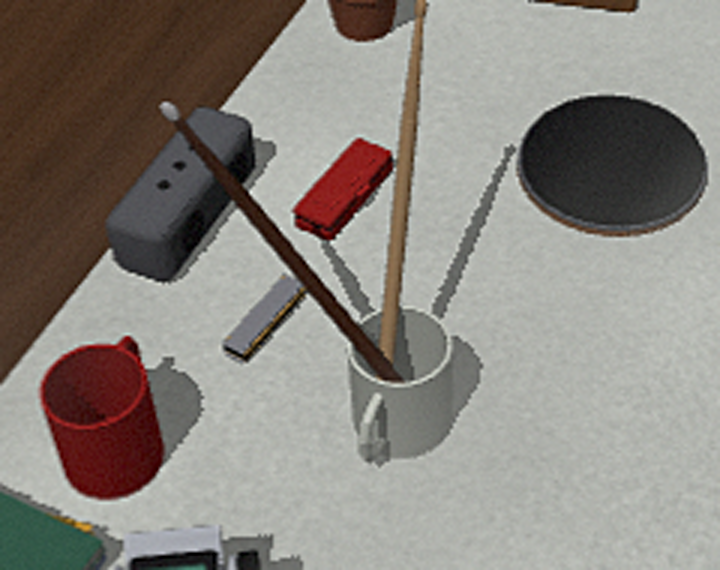

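Candidates, as pixels in the top view:
- Dark, white-tipped stick in the white mug: tip at (290,127), mug at (307,214). This is the one I want.
- Pale stick: tip at (370,180).
- Red mug at (263,145): look-alike, ignored.

The side crop confirms the dark stick with its white tip stands in the white mug. The measured butt-to-tip distance is 0.394 m and the tilt 34°, both matching the description.

```bash
cat >> h.py <<'E'
np.set_printoptions(precision=3,suppress=True)
butt=np.array([.552,.148,.006]); tip=np.array([.7725,.167,.333]); a=(tip-butt)/np.linalg.norm(tip-butt)
def Rst(a):  # tool x along stick, y horizontal (pointing right), z = x cross y
    y=np.cross([0,0,-1.],a); y/=np.linalg.norm(y); y=y if y@[0,-1,0]>0 else -y
    return np.c_[a,y,np.cross(a,y)]
def delta(T,p,Rm):  # shift mm, rotvec rad in tool axes
    return np.r_[T[:3,:3].T@(p-T[:3,3])*1000, R.from_matrix(T[:3,:3].T@Rm).as_rotvec()].round(3)
def mk(p,Rm): T=np.eye(4);T[:3,:3]=Rm;T[:3,3]=p;return T
E
python3 - <<'E'
from h import *
Rg=Rst(a); print(Rg)
g=butt+.23*a; tg=g+.019*Rg[:,2]; print('grasp TCP',tg,'pre',tg-.1*Rg[:,2])
T=T_tool(); ax=np.array([Rg[0,0],Rg[1,0],0]);ax/=np.linalg.norm(ax); half=np.array([*(ax[:2]*np.cos(.5)),np.sin(.5)])
W1=mk(np.array([.43,.05,.38]),Rst(half)); P=mk(tg-.1*Rg[:,2],Rg)
print(delta(T,W1[:3,3],W1[:3,:3])); print(delta(T,P[:3,3],Rg))
l0=np.array([.599,.186,.009]);ld=np.array([.141,-.526,.839]);n=np.cross(a,ld);print('dist lines',(l0-butt)@n/np.linalg.norm(n))
E
```

```text
[[ 0.558  0.086  0.825]
 [ 0.048 -0.996  0.071]
 [ 0.828  0.    -0.561]]
grasp TCP [0.696 0.16  0.186] pre [0.614 0.153 0.242]
[ 417.18  -509.567 -148.718   -0.075    0.496    0.293]
[ 626.166 -536.218  -10.599   -0.146    0.968    0.276]
dist lines 0.012207049031951972
```

```bash
python3 -m pendant '[417,-510,-149,-0.075,0.496,0.293,0,417,-510,-149,-0.075,0.496,0.293,0,417,-510,-149,-0.075,0.496,0.293,0,417,-510,-149,-0.075,0.496,0.293,0,417,-510,-149,-0.075,0.496,0.293,0,417,-510,-149,-0.075,0.496,0.293,0,417,-510,-149,-0.075,0.496,0.293,0,417,-510,-149,-0.075,0.496,0.293,0,417,-510,-149,-0.075,0.496,0.293,0,417,-510,-149,-0.075,0.496,0.293,0,417,-510,-149,-0.075,0.496,0.293,0,417,-510,-149,-0.075,0.496,0.293,0,417,-510,-149,-0.075,0.496,0.293,0,417,-510,-149,-0.075,0.496,0.293,0,417,-510,-149,-0.075,0.496,0.293,0,417,-510,-149,-0.075,0.496,0.293,0,417,-510,-149,-0.075,0.496,0.293,0,417,-510,-149,-0.075,0.496,0.293,0]' 40
python3 - <<'E'
from h import *
Rg=Rst(a); tg=butt+.23*a+.019*Rg[:,2]
print(arm.get_obs()['joints'],T_tool(),delta(T_tool(),tg-.1*Rg[:,2],Rg))
E
```

```text
clock: 4.1
position: [0.4293, 0.0492, 0.3799]
tcp_rot: [-180.0, -28.6, 4.8]
force: [-0.0, 0.0, 0.9]
gripper_width: 0.0854
finger_force: 0.0
[ 59.819 -23.195 -49.115 118.173 -30.764  51.945 -62.601] [[ 0.875  0.084  0.477  0.429]
 [ 0.074 -0.996  0.041  0.049]
 [ 0.479 -0.001 -0.878  0.38 ]
 [ 0.     0.     0.     1.   ]] [102.837 -88.058 213.351   0.      0.477  -0.001]
```

```bash
python3 -m pendant '[103,-88,213,0,0.477,0,0,103,-88,213,0,0.477,0,0,103,-88,213,0,0.477,0,0,103,-88,213,0,0.477,0,0,103,-88,213,0,0.477,0,0,103,-88,213,0,0.477,0,0,103,-88,213,0,0.477,0,0,103,-88,213,0,0.477,0,0]'
python3 - <<'E'
from h import *
print(arm.get_obs()['joints'])
p=shot('wrist'); save(p,'wr1.png'); print(T_tool()[:3,3])
for s in (0,.12,.17,.23,.29,.394): print(s,proj(p,butt+s*a).round())
for l in ('dark_stick','light_stick','dark_stick_tip','dark_stick_balance'):
    for f in (arm.spot_in,arm.spot_point):
        for d in f(p,l)[:2]: 
            X=w(p,d['at']); s=(X-butt)@a; print(f.__name__,l,round(d['confidence'],2),X,'s',s,'off',X-butt-s*a)
i=cv2.imread('pics/wr1.png')
for s in np.linspace(.1,.394,8): cv2.circle(i,tuple(int(v) for v in proj(p,butt+s*a)),2,(0,255,0),-1)
cv2.imwrite('pics/wr1o.png',i)
E
```

```text
clock: 4.9
position: [0.5428, 0.1341, 0.3592]
tcp_rot: [-179.6, -53.6, 4.6]
force: [-0.1, 0.3, -0.3]
gripper_width: 0.0856
finger_force: 0.0
[ 62.06  -18.003 -72.547 129.991 -75.544   6.703 -31.361]
[0.543 0.134 0.359]
0 [312. 392.]
0.12 [311. 311.]
0.17 [310. 272.]
0.23 [310. 221.]
0.29 [309. 166.]
0.394 [307.  54.]
call dark_stick 0.71 [0.685 0.159 0.208] s 0.24197969862186147 off [-0.002 -0.001  0.001]
call light_stick 0.69 [0.623 0.036 0.252] s 0.23773560645270103 off [-0.062 -0.123  0.049]
call light_stick 0.57 [0.596 0.182 0.01 ] s 0.02979447137865918 off [ 0.028  0.032 -0.02 ]
call dark_stick_tip 0.56 [0.683 0.164 0.21 ] s 0.24284176403060365 off [-0.005  0.004  0.003]
call dark_stick_tip 0.93 [0.777 0.166 0.332] s 0.3963566588201808 off [ 0.004 -0.001 -0.002]
call dark_stick_balance 0.8 [0.682 0.164 0.205] s 0.23851284924059526 off [-0.003  0.005  0.002]
call dark_stick_balance 0.75 [0.61  0.154 0.057] s 0.07474222162410576 off [ 0.016  0.003 -0.011]
call dark_stick_balance 0.87 [0.644 0.162 0.142] s 0.16466639581595272 off [ 0.     0.006 -0.001]
```

View pics/wr1o.png

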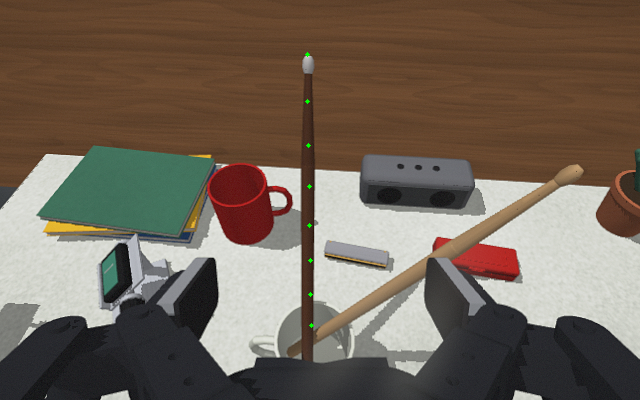

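```bash
cat > fk.py <<'E'
from h import *
import itertools
from scipy.optimize import least_squares
q0=[62.018,24.938,1.431,90.189,-.666,64.973,-4.302]
q1=[59.819,-23.195,-49.115,118.173,-30.764,51.945,-62.601]
q2=[62.06,-18.003,-72.547,129.991,-75.544,6.703,-31.361]
S=[(q0,[.235,-.579,.231],[-179.908,.007,22.1]),(q1,[.4293,.0492,.3799],[-180,-28.6,4.8]),(q2,[.5428,.1341,.3592],[-179.6,-53.6,4.6])]
def fk(q,x,s):
    # chain: Rz Ry Rz Ry Rz Ry Rz, with offsets in x and z
    o1,o7,h,L1,e1,L2,e2,L3,e3=x
    A=lambda ax,d:R.from_euler(ax,d,degrees=True).as_matrix()
    M=A('z',s[0]*q[0]+o1); p=np.array([0,0,h])
    M=M@A('y',s[1]*q[1])@A('z',s[2]*q[2]); p=p+M@[e1,0,L1]
    M=M@A('y',s[3]*q[3])@A('z',s[4]*q[4]); p=p+M@[e2,0,L2]
    M=M@A('y',s[5]*q[5])@A('z',s[6]*q[6]+o7); p=p+M@[0,0,L3]+ (M@A('z',-(s[6]*q[6]+o7)))@[e3,0,0]
    return p,M
def res(x,s):
    r=[]
    for q,p,e in S:
        P,M=fk(q,x,s); r+=list(P-p)+list(R.from_matrix(M.T@R.from_euler('xyz',e,degrees=True).as_matrix()).as_rotvec())
    return r
def fit():
    best=[]
    for s in itertools.product([1],[1,-1],[1,-1],[1,-1],[1,-1],[1,-1],[1,-1]):
      for sg in (1,-1):
       s_=(sg,)+s[1:]
       for o1 in (-130,-6,50):
        for o7 in (0,90,180,-90):
         f=least_squares(res,[o1,o7,.3,.3,0,.3,0,.2,0],args=(s_,),max_nfev=15,x_scale=[50,50]+[.1]*7)
         best.append((f.cost,s_,f.x))
    best.sort(key=lambda b:b[0]); return best
E
time timeout 500 python3 -c "
from fk import *
for c,s,x in fit()[:4]: print(c,s,x)"
```

```text
0.0012869371770191998 (-1, 1, -1, 1, -1, 1, -1) [-1.569 88.714  0.212  0.538  0.039  0.376 -0.018  0.31  -0.008]
0.0012869371770192015 (-1, -1, -1, -1, -1, -1, -1) [-181.569  -91.286    0.212    0.538   -0.039    0.376    0.018    0.31
    0.008]
0.0012869371770192024 (-1, 1, -1, 1, -1, 1, -1) [-361.569   88.714    0.212    0.538    0.039    0.376   -0.018    0.31
   -0.008]
0.0012869371770192174 (-1, 1, -1, 1, -1, 1, -1) [  -1.569 -271.286    0.212    0.538    0.039    0.376   -0.018    0.31
   -0.008]
real	6m11.686s
user	6m11.767s
sys	0m0.185s
```

```bash
python3 - <<'E'
from h import *
def down(yaw): c,s=np.cos(np.radians(yaw)),np.sin(np.radians(yaw)); return np.array([[c,s,0],[s,-c,0],[0,0,-1]])
T=T_tool()
T[:3,3]=[.5428,.1341,.3592]
for p,y in (([.45,.14,.42],5),([.32,.40,.42],35),([.08,.52,.42],60)): print(delta(T,np.array(p),down(y)))
E
```

```text
[  -5.67   -14.045 -110.063   -0.001   -0.935   -0.   ]
[ -69.312 -284.404 -195.831    0.244   -0.913   -0.485]
[-205.162 -424.902 -379.692    0.447   -0.861   -0.887]
```

```bash
python3 -m pendant '[-6,-14,-110,0,-0.935,0,0,-6,-14,-110,0,-0.935,0,0,-6,-14,-110,0,-0.935,0,0,-6,-14,-110,0,-0.935,0,0,-6,-14,-110,0,-0.935,0,0,-6,-14,-110,0,-0.935,0,0,-6,-14,-110,0,-0.935,0,0,-69,-284,-196,0.244,-0.913,-0.485,0,-69,-284,-196,0.244,-0.913,-0.485,0,-69,-284,-196,0.244,-0.913,-0.485,0,-69,-284,-196,0.244,-0.913,-0.485,0,-69,-284,-196,0.244,-0.913,-0.485,0,-205,-425,-380,0.447,-0.861,-0.887,0,-205,-425,-380,0.447,-0.861,-0.887,0,-205,-425,-380,0.447,-0.861,-0.887,0,-205,-425,-380,0.447,-0.861,-0.887,0,-205,-425,-380,0.447,-0.861,-0.887,0,-205,-425,-380,0.447,-0.861,-0.887,0,-205,-425,-380,0.447,-0.861,-0.887,0,-205,-425,-380,0.447,-0.861,-0.887,0]'
python3 -c "
from h import *
print(arm.get_obs()['joints'])"
```

```text
clock: 7.35
position: [0.0738, 0.5215, 0.4192]
tcp_rot: [-179.8, 0.1, 60.5]
force: [-0.5, -0.8, 0.1]
gripper_width: 0.0851
finger_force: 0.0
[ -40.28    22.018  -68.097   81.169   20.175   90.189 -136.288]
```

```bash
python3 - <<'E'
from h import *
def dn(yaw,el=0): c,s=np.cos(np.radians(yaw)),np.sin(np.radians(yaw)); return Rst(np.array([c*np.cos(el),s*np.cos(el),np.sin(el)]))
T=T_tool()
for p,y,e in (([.32,.40,.42],35,0),([.46,.14,.40],5,.0),([.48,.14,.36],5,.5)): print(delta(T,np.array(p),dn(y,e)))
E
```

```text
[ 15.69  274.08   -1.59   -0.002   0.002   0.444]
[-141.45   524.128   17.981   -0.002    0.003    0.968]
[-131.521  541.639   57.915   -0.244    0.463    0.947]
```

```bash
python3 -m pendant '[16,274,-2,0,0,0.444,0,16,274,-2,0,0,0.444,0,16,274,-2,0,0,0.444,0,16,274,-2,0,0,0.444,0,16,274,-2,0,0,0.444,0,16,274,-2,0,0,0.444,0,-141,524,18,0,0,0.968,0,-141,524,18,0,0,0.968,0,-141,524,18,0,0,0.968,0,-141,524,18,0,0,0.968,0,-141,524,18,0,0,0.968,0,-141,524,18,0,0,0.968,0,-141,524,18,0,0,0.968,0,-131,542,58,-0.244,0.463,0.947,0,-131,542,58,-0.244,0.463,0.947,0,-131,542,58,-0.244,0.463,0.947,0,-131,542,58,-0.244,0.463,0.947,0,-131,542,58,-0.244,0.463,0.947,0]'
python3 -c "
from h import *
print(arm.get_obs()['joints'])
Rg=Rst(a); tg=butt+.23*a+.019*Rg[:,2]
print(delta(T_tool(),tg-.1*Rg[:,2],Rg))"
```

```text
clock: 9.15
position: [0.4811, 0.1348, 0.3607]
tcp_rot: [179.7, -28.9, 4.6]
force: [-0.1, -0.0, 0.2]
gripper_width: 0.0852
finger_force: 0.0
[  26.154   -7.161  -48.703  114.79     5.818   42.729 -112.44 ]
[ 59.602  -8.649 168.489   0.008   0.472  -0.003]
```

```bash
python3 -m pendant '[60,-9,168,0.01,0.472,0,0,60,-9,168,0.01,0.472,0,0,60,-9,168,0.01,0.472,0,0,60,-9,168,0.01,0.472,0,0,60,-9,168,0.01,0.472,0,0,60,-9,168,0.01,0.472,0,0,60,-9,168,0.01,0.472,0,0]'
python3 -c "
from h import *
print(arm.get_obs()['joints'])
Rg=Rst(a); tg=butt+.23*a+.019*Rg[:,2]
print(delta(T_tool(),tg,Rg),delta(T_tool(),tg+.15*a,Rg))"
```

```text
clock: 9.85
position: [0.5658, 0.1313, 0.3634]
tcp_rot: [-179.0, -52.6, 4.3]
force: [0.3, 0.4, -0.6]
gripper_width: 0.0856
finger_force: 0.0
[  54.312   -7.559  -72.591  126.999   53.178    6.803 -157.134]
[-60.827 -15.438 213.094  -0.009   0.058  -0.006] [ 88.922 -16.445 204.475  -0.009   0.058  -0.006]
```

```bash
cat >> h.py <<'E'
el=np.radians(30); az=np.arctan2(a[1],a[0])
Rp=Rst(np.array([np.cos(az)*np.cos(el),np.sin(az)*np.cos(el),np.sin(el)]))
tg=butt+.24*a+.019*Rp[:,2]
E
python3 - <<'E'
from h import *
def dn(yaw,el=0): c,s=np.cos(np.radians(yaw)),np.sin(np.radians(yaw)); return Rst(np.array([c*np.cos(el),s*np.cos(el),np.sin(el)]))
T=T_tool(); pre=tg-.1*Rp[:,2]; print(tg,pre, Rp)
print(delta(T,np.array([.46,.14,.40]),dn(5,0.1)),delta(T,pre,Rp))
print(arm.read_camera('wrist')['T_tool_cam'])
E
```

```text
[0.695 0.16  0.188] [0.646 0.156 0.275] [[ 0.863  0.086  0.498]
 [ 0.074 -0.996  0.043]
 [ 0.5    0.    -0.866]]
[ -34.565  -18.528 -105.244   -0.011   -0.818   -0.003] [-20.794 -16.574 118.784  -0.011  -0.395  -0.004]
[[-0.    -0.965 -0.263  0.066]
 [ 1.    -0.001  0.    -0.001]
 [-0.001 -0.263  0.965 -0.142]
 [ 0.     0.     0.     1.   ]]
```

```bash
python3 -m pendant '[-35,-19,-105,0,-0.818,0,0,-35,-19,-105,0,-0.818,0,0,-35,-19,-105,0,-0.818,0,0,-35,-19,-105,0,-0.818,0,0,-35,-19,-105,0,-0.818,0,0,-35,-19,-105,0,-0.818,0,0,-21,-17,119,-0.011,-0.395,-0.004,0,-21,-17,119,-0.011,-0.395,-0.004,0,-21,-17,119,-0.011,-0.395,-0.004,0,-21,-17,119,-0.011,-0.395,-0.004,0,-21,-17,119,-0.011,-0.395,-0.004,0,-21,-17,119,-0.011,-0.395,-0.004,0,-21,-17,119,-0.011,-0.395,-0.004,0,-21,-17,119,-0.011,-0.395,-0.004,0]'
python3 -c "
from h import *
print(arm.get_obs()['joints'])
print(delta(T_tool(),tg,Rp))"
```

```text
clock: 11.3
position: [0.6431, 0.1582, 0.2731]
tcp_rot: [179.8, -29.9, 5.3]
force: [-0.8, 0.1, -0.0]
gripper_width: 0.0854
finger_force: 0.0
[   3.667   15.468  -33.131  107.784   34.15    35.271 -135.304]
[ 3.137  2.297 99.614  0.001  0.002  0.005]
```

```bash
python3 -m pendant '[3,2,20,0,0,0.005,0,3,2,40,0,0,0.005,0,3,2,60,0,0,0.005,0,3,2,80,0,0,0.005,0,3,2,99,0,0,0.005,0,3,2,99,0,0,0.005,0.3,3,2,99,0,0,0.005,0.6,3,2,99,0,0,0.005,0.75,3,2,99,0,0,0.005,0.9,3,2,99,0,0,0.005,1,3,2,99,0,0,0.005,1,3,2,99,0,0,0.005,1,3,2,99,0,0,0.005,1]' 50
python3 - <<'E'
from h import *
o=arm.get_obs(); print(o['joints'],o['gripper_width'],o['finger_force'],tg)
p=shot('wrist'); save(p,'wr2.png'); T=T_tool()
print('a in tool',T[:3,:3].T@a, 'a*130mm',T[:3,:3].T@a*130,'up',T[:3,:3].T@[0,0,1])
for l in ('dark_stick_tip','dark_stick_balance'):
    for d in arm.spot_point(p,l)[:1]:
        X=w(p,d['at']); print(l,d['confidence'],X,X-butt-((X-butt)@a)*a)
E
```

```text
clock: 12.6
position: [0.6961, 0.1577, 0.1885]
tcp_rot: [179.9, -29.9, 4.8]
force: [0.5, -0.1, 2.1]
gripper_width: 0.0125
finger_force: 48.4
[  -1.835   24.644  -25.931  107.589   45.514   27.989 -144.994] 0.012522912052920837 48.42228055000305 [0.695 0.16  0.188]
a in tool [ 0.899 -0.    -0.439] a*130mm [116.832  -0.004 -57.011] up [ 0.498  0.002 -0.867]
dark_stick_balance 0.81 [0.647 0.16  0.141] [ 0.003  0.004 -0.002]
```

View pics/wr2.png

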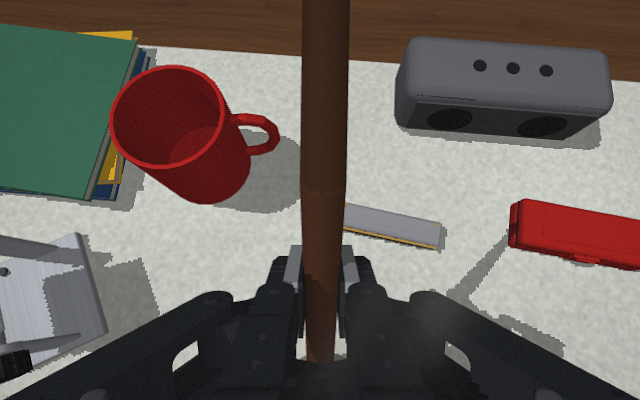

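The stick is gripped between the pads (opening 12.5 mm, grip force 48 N). I'll draw it out along its own axis.

```bash
python3 -m pendant '[9,0,-4,0,0,0,1,18,0,-9,0,0,0,1,31,0,-15,0,0,0,1,45,0,-22,0,0,0,1,58,0,-28,0,0,0,1,72,0,-35,0,0,0,1,85,0,-41,0,0,0,1,99,0,-48,0,0,0,1,112,0,-55,0,0,0,1,126,0,-61,0,0,0,1,139,0,-68,0,0,0,1,148,0,-72,0,0,0,1,158,0,-89,0,0,0,1,168,0,-107,0,0,0,1,178,0,-124,0,0,0,1,178,0,-124,0,0,0,1]' 60
python3 - <<'E'
from h import *
o=arm.get_obs(); print(o['joints'],o['gripper_width'],o['finger_force'])
p=shot('side'); save(p,'side2.png'); i=cv2.imread('pics/side2.png')[60:330,150:470]; cv2.imwrite('pics/side2c.png',cv2.resize(i,None,fx=2.2,fy=2.2))
for l in ('dark_stick','dark_stick_tip','mug','light_stick'):
    for d in arm.spot_point(p,l)[:2]: print(l,d['confidence'],w(p,d['at']))
E
```

```text
clock: 14.35
position: [0.789, 0.1668, 0.3882]
tcp_rot: [180.0, -30.1, 4.8]
force: [-0.1, 0.4, 0.5]
gripper_width: 0.0125
finger_force: 58.2
[   3.726   25.401  -35.14    78.097   30.294   54.547 -122.448] 0.01251052451190985 58.16125988960266
dark_stick 0.95 [0.644 0.159 0.206]
dark_stick_tip 0.68 [0.868 0.174 0.527]
mug 0.88 [0.587 0.148 0.002]
mug 0.84 [0.809 0.291 0.004]
```

View pics/side2c.png

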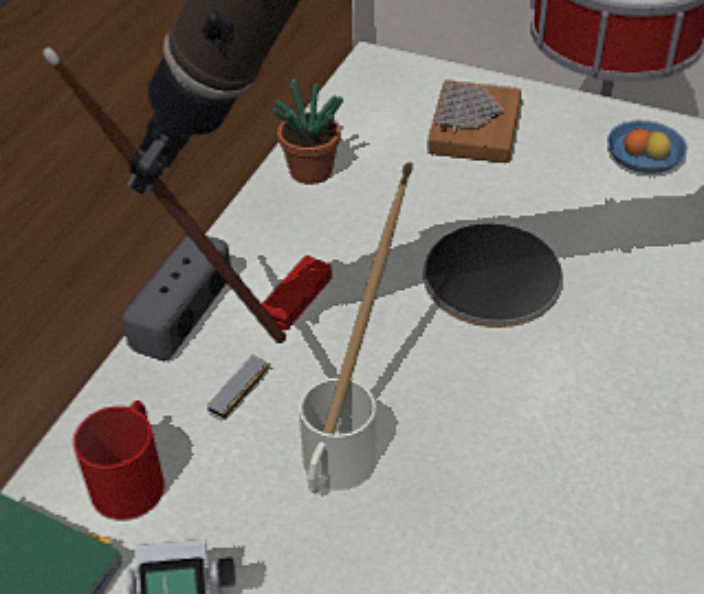

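Picture: the dark stick hangs free in the gripper, with its butt at about (280,338) in the crop and a height of about 0.2 m. The white mug (340,430) has not moved and the light stick is still in it. Next I'll level the stick and carry it over high.

```bash
cat >> h.py <<'E'
AT=np.array([.899,0,-.439])  # stick direction in tool
def lev(psi): 
    d=np.array([np.cos(np.radians(psi)),np.sin(np.radians(psi)),0]); y=np.array([d[1],-d[0],0])
    S=np.c_[d,y,np.cross(d,y)]; at=AT/np.linalg.norm(AT); K=np.c_[at,[0,1,0],np.cross(at,[0,1,0])]
    return S@K.T
E
python3 - <<'E'
from h import *
T=T_tool(); psi=50; Rf=lev(psi); d=Rf@AT; print(d)
G=np.array([.517,-.236,.44])-.154*d; print(G+.019*Rf[:,2])
print(delta(T,np.array([.56,.16,.42]),lev(5)))
T2=mk(np.array([.56,.16,.42]),lev(5)); print(delta(T2,G+.019*Rf[:,2],Rf))
E
```

```text
[0.643 0.766 0.   ]
[ 0.413 -0.36   0.423]
[-178.796  -13.116 -145.243    0.003   -0.973   -0.004]
[-173.983  505.585   81.702   -0.345   -0.      -0.706]
```

```bash
python3 -m pendant '[-20,-1,-16,0,-0.11,0,1,-40,-3,-32,0,-0.22,0,1,-60,-4,-48,0,-0.33,0,1,-80,-6,-65,0,-0.44,0,1,-100,-7,-81,0,-0.55,0,1,-120,-9,-97,0,-0.66,0,1,-140,-10,-114,0,-0.77,0,1,-160,-12,-130,0,-0.88,0,1,-179,-13,-145,0,-0.973,0,1,-179,-13,-145,0,-0.973,0,1,-179,-13,-145,0,-0.973,0,1]'
python3 - <<'E'
from h import *
o=arm.get_obs(); T=T_tool(); print(o['joints'],T[:3,:3]@AT); Rf=lev(50)
G=np.array([.517,-.236,.44])-.154*(Rf@AT)
print(delta(T,G+.019*Rf[:,2],Rf))
p=shot('top')
for l in ('dark_stick','dark_stick_tip'):
    for d in arm.spot_point(p,l)[:1]: print(l,d['confidence'],w(p,d['at']))
E
```

```text
clock: 15.7
position: [0.5542, 0.1599, 0.4097]
tcp_rot: [-179.9, 25.5, 4.8]
force: [-0.7, 0.8, -2.4]
gripper_width: 0.0127
finger_force: 59.0
[ -18.388   32.778    1.174   57.382   -6.678  114.651 -103.98 ] [0.997 0.082 0.009]
[-171.987  506.899   66.549   -0.345   -0.009   -0.711]
dark_stick 0.64 [0.324 0.142 0.419]
```

```bash
python3 -m pendant '[-12,36,5,-0.025,0,-0.051,1,-24,72,10,-0.05,0,-0.102,1,-37,109,14,-0.074,0,-0.152,1,-49,145,19,-0.099,0,-0.203,1,-61,181,24,-0.123,0,-0.254,1,-74,217,28,-0.148,-0.004,-0.305,1,-86,253,33,-0.172,-0.004,-0.355,1,-98,290,38,-0.197,-0.005,-0.406,1,-111,326,43,-0.222,-0.006,-0.457,1,-123,362,48,-0.246,-0.006,-0.508,1,-135,398,52,-0.271,-0.007,-0.559,1,-147,434,57,-0.296,-0.008,-0.609,1,-160,471,62,-0.32,-0.008,-0.66,1,-172,507,67,-0.345,-0.009,-0.711,1,-172,507,67,-0.345,-0.009,-0.711,1,-172,507,67,-0.345,-0.009,-0.711,1]'
python3 - <<'E'
from h import *
o=arm.get_obs(); T=T_tool(); print(o['joints'],T[:3,:3]@AT)
for n in ('top','side'):
    p=shot(n); save(p,n+'3.png')
    for l in ('dark_stick','dark_stick_tip','dark_stick_balance','pad_centre'):
        for d in arm.spot_point(p,l)[:1]: print(n,l,d['confidence'],w(p,d['at']),proj(p,w(p,d['at'])).round())
    b=T[:3,3]-.019*T[:3,2]; print('model tip',b+.154*T[:3,:3]@AT,proj(p,b+.154*T[:3,:3]@AT).round())
E
```

```text
clock: 17.45
position: [0.4134, -0.3605, 0.4239]
tcp_rot: [179.7, 25.9, 49.9]
force: [-0.1, 0.8, -0.9]
gripper_width: 0.0125
finger_force: 58.8
[ 17.903  14.527   1.928  83.414  23.78   91.175 -21.663] [0.643 0.767 0.003]
top dark_stick 0.84 [ 0.262 -0.538  0.435] [622. 337.]
top dark_stick_tip 0.67 [ 0.517 -0.24   0.442] [479. 222.]
top pad_centre 0.68 [ 0.518 -0.239  0.024] [432. 233.]
model tip [ 0.518 -0.236  0.441] [477. 221.]
side dark_stick 0.84 [ 0.258 -0.537  0.444] [508.  28.]
side dark_stick_tip 0.73 [0.414 0.438 0.002] [321. 389.]
side dark_stick_balance 0.7 [ 0.368 -0.408  0.439] [459.  42.]
side pad_centre 0.67 [ 0.52  -0.235  0.023] [373. 181.]
model tip [ 0.518 -0.236  0.441] [387.  61.]
```

View pics/top3.png

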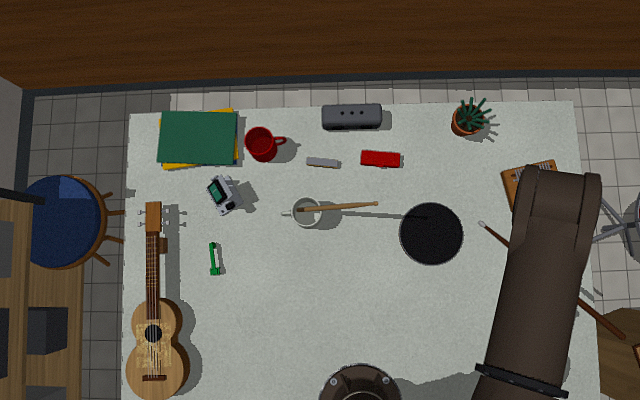

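```bash
python3 - <<'E'
from h import *
p=shot('top')
for n,uv in (('bowl',(551,273)),('bowlR',(572,273)),('kalimba',(533,186)),('kalimba near corner',(511,212)),('kal R',(566,200))):
    c,r=ray(p,uv); print(n,c+r*(.04-c[2])/r[2])
T=T_tool(); print(delta(T,T[:3,3]+[-.001,0,-.339],lev(50)))
E
```

```text
bowl [ 0.384 -0.596  0.04 ]
bowlR [ 0.381 -0.662  0.04 ]
kalimba [ 0.654 -0.563  0.04 ]
kalimba near corner [ 0.574 -0.486  0.04 ]
kal R [ 0.607 -0.665  0.04 ]
[147.296  -2.213 305.321   0.004  -0.003  -0.002]
```

```bash
python3 -m pendant '[11,0,22,0,0,0,1,22,0,45,0,0,0,1,36,-1,75,0,0,0,1,51,-1,105,0,0,0,1,65,-1,135,0,0,0,1,80,-1,165,0,0,0,1,94,-1,195,0,0,0,1,109,-2,225,0,0,0,1,121,-2,250,0,0,0,1,131,-2,272,0,-0.003,0,1,139,-2,288,0,-0.003,0,1,144,-2,299,0.004,-0.003,-0.002,1,147,-2,305,0.004,-0.003,-0.002,1,147,-2,305,0.004,-0.003,-0.002,1,147,-2,305,0.004,-0.003,-0.002,1,147,-2,305,0.004,-0.003,-0.002,1]'
python3 - <<'E'
from h import *
o=arm.get_obs(); T=T_tool(); print(o['joints'],o['dq'],T[:3,:3]@AT)
b=T[:3,3]-.019*T[:3,2];print('model tip',b+.154*T[:3,:3]@AT)
for n in ('top','side'):
    p=shot(n); save(p,n+'4.png')
    for l in ('dark_stick','dark_stick_tip','dark_stick_balance','pad_centre','mug','light_stick'):
        for d in arm.spot_point(p,l)[:1]: print(n,l,d['confidence'],w(p,d['at']),proj(p,w(p,d['at'])).round())
    print(proj(p,b+.154*T[:3,:3]@AT))
E
```

```text
clock: 19.6
position: [0.4123, -0.3614, 0.0865]
tcp_rot: [179.9, 26.0, 49.9]
force: [-0.6, 0.9, -0.1]
gripper_width: 0.0124
finger_force: 58.8
[ 17.595  31.792   2.581 109.026  29.462  52.517 -41.042] [-0.026 -0.098 -0.079  0.117 -0.093 -0.084 -0.185] [0.644 0.766 0.   ]
model tip [ 0.517 -0.237  0.104]
top dark_stick 0.49 [ 0.258 -0.538  0.1  ] [545. 318.]
top dark_stick_tip 0.69 [ 0.515 -0.24   0.103] [438. 232.]
top dark_stick_balance 0.28 [ 0.263 -0.542  0.098] [546. 317.]
top pad_centre 0.83 [ 0.519 -0.237  0.023] [431. 233.]
top mug 0.75 [0.807 0.285 0.001] [263. 149.]
top light_stick 0.79 [0.604 0.178 0.006] [297. 209.]
[437.564 231.71 ]
side dark_stick 0.98 [ 0.258 -0.538  0.103] [480. 126.]
side dark_stick_tip 0.8 [ 0.519 -0.239  0.1  ] [376. 162.]
side dark_stick_balance 0.9 [ 0.367 -0.41   0.1  ] [438. 141.]
side pad_centre 0.73 [ 0.522 -0.235  0.025] [373. 180.]
side mug 0.66 [0.808 0.29  0.007] [206. 281.]
[376.428 161.429]
```

View pics/side4.png

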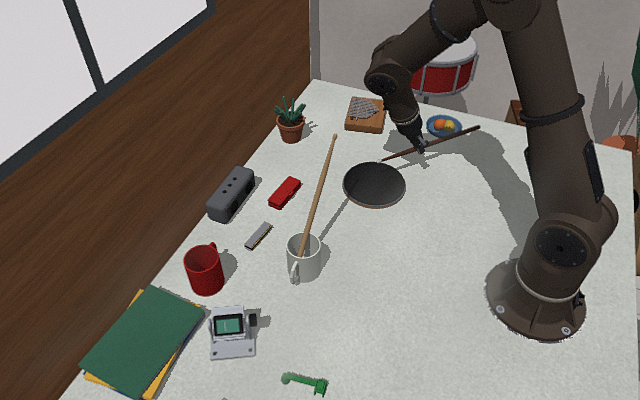

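The picture shows the stick level with its tip at (376,162), over the pad centre at (373,181). The tip height is about 0.102 m, which is 8 cm above the pad. The mug (303,255) still stands in place with the light stick in it.

```bash
python3 -c "
from station import arm
print(arm.sign_off())"
```

```text
the job is handed in; nothing more can be done
None
```

I handed in the job with the dark stick held level and still in the gripper, its tip about 8 cm above the pad's centre and within a few millimetres of it, 19.6 s into the 45 s allowed; the mug stands in place with the light stick still in it (it turned slightly as the dark one came out), and nothing else looks disturbed.

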